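Clamp a vial to the clutch knob's click

ROBOT

A 6-joint arm with a two-finger parallel gripper is mounted at the origin on a cart in front of the work surface, level with it; the furniture and walls round the work are solid. World frame = base frame: x ahead of the robot, y to its left, z up, the work surface at z = 0. Lengths are in m, angles in rad, forces in N, time in s.
With the tool pointing down it reaches from about 0.3 to 0.875 m from the base axis. Payload 6.4 kg.
Tool frame: the origin (TCP) lies between the finger pads; the fingertips stand 8 mm ahead of it and the grasp point (between the pads) lies 11 mm behind it (ctrl.finger_overhang is the distance from the TCP to the fingertips, in m); z points along the fingers, y is the line along which they close (so a half turn about z gives the same grasp; the last joint's range is limited). The gripper opens to 85 mm and grips with 20 to 120 N. Pads are 22 mm wide; open, the fingers measure 114 mm over their backs; the gripper's body (76 mm by 85 mm) begins 54 mm behind the grasp point. The pads swing forward as they close: fully open they stand 13 mm farther back than shut.
Start: joints at [-1.402, 0.181, 1.607, -0, 1.354, -0.206], TCP at [0.211, -0.535, 0.239] pointing down, gripper open.
Joint ranges: [-2.99, 2.99], [-0.89, 2.07], [0.3, 2.58], [-1.14, 4.28], [0, 2.63], [-3.12, 3.12]. Speed limits (rad/s): [2.57, 2.57, 3.01, 3.14, 3.14, 3.14].

INTERFACE

Orientations are given as a unit quaternion [w, x, y, z].
In Python, from bench import ctrl, camera gives the robot as it stands.
- The arm moves only by the shell command python3 -m pendant 'ROWS' [OPENING]. ROWS is JSON, a list of rows, each a list of 6 numbers: the shift along the world's x, y, z normalised to -1 to 1, where 1 is 200 mm, then the turn, a rotation vector about the world's x, y, z normalised to -1 to 1, where 1 is pi/2 rad. In form: [[dx, dy, dz, rx, ry, rz], ...]. A call has exactly 10 rows; each row shifts and turns the commanded pose from where the row before left it; what a row does not reach is not made up. A row lasts 1/8 s, in which the tool goes at most 62.5 mm and 10.7 degrees, less where a joint would pass 70% of its speed; a pose out of reach is approached as far as the arm can. A call with a number of a shift or a turn outside -1 to 1 is refused whole. A call with a gripper value outside its range is refused whole. OPENING is the opening, from -1 (shut) to 1 (fully open), set as the call begins (- or left out, the last holds). The fingers move at their own pace and stop on an object; the grip force is fixed at half the most. Time passes only in rows, so rows that do not move let the fingers close, or fill a call up. It gives the time, the measured TCP pose, the force, the opening and the grip force at its end, in the units of the state.
- ctrl.get_obs(): the state, without advancing time (a new reading comes with each control period).
- camera(name): name is "scene" or "top" or "wrist"; returns a dict with "color" (480x640x3 uint8, blue, green, red), "fx", "fy", "cx", "cy" (pixels), "distortion" ([k1, k2, p1, p2, k3] as OpenCV has them; the pictures are not rectified), "xyz" and "rotation" of the camera in the world; the wrist camera has in their place "hand_eye" (4x4, takes a point from camera to tool coordinates, whose origin is the TCP and whose axes are the flange's). Camera axes: x right, y down, z forward; pixel columns grow to the right and rows downward; lengths in m; the calibration is good to about 2 mm. A picture is of the moment at which its call begins: read the wrist's pose just before it. There is no depth.
- ctrl.hand_in(): hands the job in; it is judged then, once.
The state is a dict: "time_s": time; "q": joint angles; "dq": joint speeds; "joint_efforts": joint torques, N m; "eef_pos": TCP position; "eef_rot": TCP orientation; "wrist_force": force on the tool from outside, world axes, zero at the start; "torque": the same for the moment, N m; "opening": opening from 0.0 (shut) to 1.0 (fully open); "grasp_force": force on a finger pad.
Only numpy, scipy, OpenCV 4.12 (cv2) and the standard library are available. Lean on these libraries where they do the work, as an engineer would, in place of code of your own. Each camera call takes 0.05 s, during which the arm holds its last target. There are 200 camera calls.

TASK

Stand the amber vial upright on the floor of the blue vial vise, in the gap in front of its V block. Then close the vise on it by turning the black knob clockwise (seen from above) until the knob's slip clutch clicks, so that the vial is held firmly in the V at the set torque; the first click is enough, and more than three clicks spoil the clutch. Let go of the knob, be gentle with the glass, and leave the timer, the marker, the tape roll and the pink bottle where they are.

Things in the scene. Friction and masses are not known exactly. Their poses are not given: they have to be found in the camera images.
- vial_mid (a point): centre (half-way up, 27 mm above its foot) of the loose amber glass vial with black screw cap: 24 mm in diameter, 54 mm tall in all, the cap being the top 12 mm; it stands upright on the bench; 50 g
- vise: vial vise fixed to the bench: base plate 84 x 190 x 8 mm, long along its own y; blue V block at its -y end, moving jaw with sprung black rubber pad in the middle, blue drive housing with the knob at its +y end. Origin on the bench under the middle, z up. The jaw closes towards -y. V block and jaw are at most 36 mm tall, the housing with its collar 42 mm
- seat (a point): point on the vise floor, 8 mm above the bench, 50 mm to -y of the vise origin: here stands the axis of a vial that touches both faces of the 90 degree V, which opens to the vise's +y. At the start the jaw's rubber pad leaves 4 to 10 mm of play along y (differs every time): a vial set down 2 mm to the +y side touches only the floor, and the closing jaw pushes it home
- knob_grip (a point): on the vertical axis of the round ribbed black knob (44 mm in diameter, 32 mm tall, from 46 to 78 mm above the bench), 12 mm below its top; 45 mm to +y of the vise origin, 95 mm from the seat. Site axes turn with the knob. The knob turns without end; one radian clockwise from above closes the jaw by 10 mm, taking about 0.2 N m while the jaw runs free
- click_pin (a point): top of the yellow pin in the knob's top, 80 mm up; rises 0.3 mm a click. Once the sprung pad meets the vial the torque climbs, over some 0.6 rad, to 0.3 to 0.5 N m; then the clutch slips: torque falls to zero or below and the knob jumps on into its next detent. That is a click; one every 30 degrees of slip. The knob rests in a detent; the screw holds itself when let go
- timer: white bench timer 66 x 68 x 21 mm lying near the work, a bystander; origin under its middle
- reagent_bottle: bottle with pink contents and blue cap, 80 mm in diameter, 141 mm tall, a bystander; origin under its middle
- marker: green and white marker pen, 138 mm long, lying on the bench, a bystander; origin under its middle
- tape: roll of green tape lying flat, 110 mm in diameter, 19 mm tall, a bystander; origin under its middle

How it is judged:
On the way, in this order (a step that is already met when the one before it is completed fails the run):
1. the vial stands upright on the vise's floor in the gap, not yet clamped (horizontal distance between vial_mid and seat below 0.016 m and z of vial_mid in the frame of seat below 0.031 m and angle between vial_mid's own z axis and vertical below 0.12 rad and height (world z) of click_pin below 0.0801 m), for 0.2 s.
2. the clutch has clicked with the vial clamped in the V (height (world z) of click_pin above 0.08024 m and contact force between vise and vial above 15 N and horizontal distance between vial_mid and seat below 0.004 m), for 0.2 s.
At the end, for the whole second after the job is handed in: the vial stands upright (within 7 degrees) on the vise's floor (within 4 mm), within 4 mm of the seat in the V, still clamped with more than 15 N and at rest; the clutch has clicked at least once and at most three times (all of step 2 and z of vial_mid in the frame of seat below 0.031 m and angle between vial_mid's own z axis and vertical below 0.12 rad and linear speed of vial below 0.02 m/s and height (world z) of click_pin below 0.08105 m); the robot touches nothing.
It fails at once if the clutch is run past three clicks (height (world z) of click_pin above 0.08105 m).
It fails at once if the vial is rammed against the vise with more than 150 N (contact force between vise and vial above 150 N).
It fails at once if a bystander is disturbed by more than 20 mm (distance of any of timer, reagent_bottle, marker, tape from where it was at the start of the episode above 0.02 m).
It also fails if it takes over 64 s, if anything falls off the work surface, if the arm or the gripper's body presses on something with over 40 N, if the wrist force passes 120 N, or if a joint passes its speed limit or range.

## Working session

There is one attempt and no reset: what is moved stays moved. The work goes in short steps, Python scripts to look and compute and a shell command to move; the robot and the scene stay as the last step left them, time stands still between calls to the robot, and variables do not carry over. Pictures are saved under pics/ and viewed, at most 10 in all, crops included, and the job is handed in when it is done.

```bash
mkdir -p pics; ls
python3 - <<'E'
from bench import ctrl,camera
import cv2,pickle,numpy as np
o=ctrl.get_obs();print(o)
D={}
for n in("scene","top"):
    c=camera(n);D[n]=c;cv2.imwrite(f"pics/{n}0.png",c["color"]);print(n,{k:v for k,v in c.items() if k!="color"})
pickle.dump(D,open("d0.pkl","wb"))
E
```

```text
pics
{'time_s': 0.0, 'q': array([-1.40228380e+00,  1.81536586e-01,  1.60800916e+00,  1.78190846e-05,
        1.35381379e+00, -2.06292988e-01]), 'dq': array([ 0.00014245, -0.00160702,  0.00023648,  0.00093446, -0.00048921,
        0.00034572]), 'joint_efforts': array([-1.51277691e-03, -4.44867182e+01, -3.51336193e+01, -3.16974056e-04,
        9.18114383e-03, -1.83439717e-06]), 'eef_pos': array([ 0.21043493, -0.53452685,  0.2383861 ]), 'eef_rot': array([-8.83119960e-04,  9.82491410e-01,  1.86305793e-01,  2.53848056e-05]), 'wrist_force': array([ 1.04315608, -0.91960812, -0.07568145]), 'torque': array([-0.00483201, -0.00272568,  0.02505993]), 'grasp_force': 0.0, 'opening': 1.0005682219320393}
scene {'fx': 537.0864840406214, 'fy': 537.0864840406214, 'cx': 324.81649661315373, 'cy': 238.86066610447196, 'distortion': array([-0.00411592,  0.        ,  0.        ,  0.        ,  0.        ]), 'xyz': array([-0.34392128, -0.99996136,  0.70902839]), 'rotation': array([-0.49428829,  0.78417644, -0.32436829,  0.18849831])}
top {'fx': 548.5966862088401, 'fy': 548.5966862088401, 'cx': 321.51045337054575, 'cy': 238.6688228232705, 'distortion': array([-0.13602436,  0.        ,  0.        ,  0.        ,  0.        ]), 'xyz': array([ 0.22605186, -0.06642503,  1.54745551]), 'rotation': array([ 0.07189346, -0.69856853,  0.70880924, -0.06650412])}
```

View pics/top0.png

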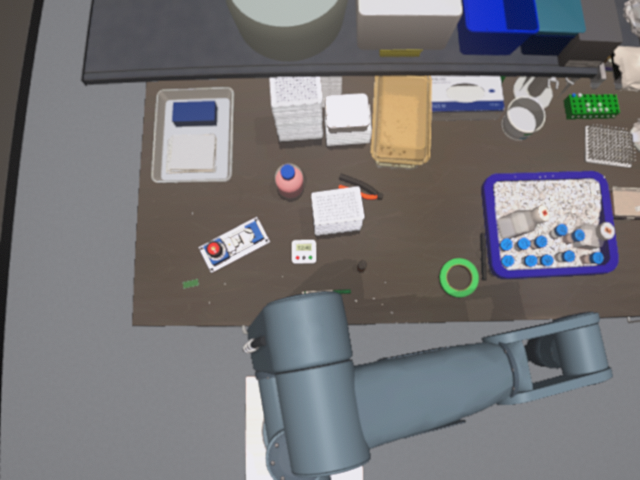

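View pics/scene0.png

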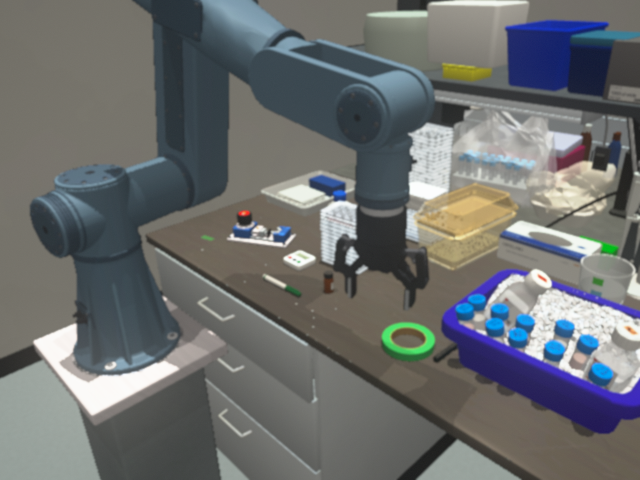

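The top view shows the vise at about (233,244) with its knob at (214,250) on the left (+y) end. The vial is at (362,266), the timer at (304,251), the pink bottle at (289,180), the marker near (325,292) and the tape at (459,278). In the scene view the vial is at (327,283) and the vise at (262,230).

```bash
cat > h.py <<'E'
import numpy as np,cv2
from scipy.spatial.transform import Rotation as R
def rot(q): return R.from_quat(q,scalar_first=True).as_matrix()
def K(c): return np.array([[c["fx"],0,c["cx"]],[0,c["fy"],c["cy"]],[0,0,1.]])
def pose(c,o=None):
    if "hand_eye" in c:
        T=np.eye(4);T[:3,:3]=rot(o["eef_rot"]);T[:3,3]=o["eef_pos"];T=T@np.array(c["hand_eye"]);return T[:3,:3],T[:3,3]
    return rot(c["rotation"]),np.array(c["xyz"])
def ray(c,px,o=None):
    M,p=pose(c,o);u=cv2.undistortPoints(np.array(px,float).reshape(-1,1,2),K(c),c["distortion"]).reshape(-1,2)
    return p,np.c_[u,np.ones(len(u))]@M.T
def onz(c,px,z,o=None):
    p,d=ray(c,px,o);return p+d*((z-p[2])/d[:,2])[:,None]
def proj(c,P,o=None):
    M,p=pose(c,o);return cv2.projectPoints(((np.array(P,float).reshape(-1,3)-p)@M).reshape(-1,1,3),np.zeros(3),np.zeros(3),K(c),c["distortion"])[0].reshape(-1,2)
E
python3 - <<'E'
import pickle,cv2,numpy as np
from h import *
D=pickle.load(open("d0.pkl","rb"));t=D["top"];s=D["scene"]
print("vial",onz(t,[[362,266]],.054),"knob",onz(t,[[214,250]],.078),"scene vial cap",onz(s,[[327,276]],.05))
print("timer",onz(t,[[304,251]],.02),"bottle",onz(t,[[288,173]],.141),'tape',onz(t,[[459,278]],.019))
print('marker',onz(t,[[300,292],[350,292]],.01))
a=cv2.resize(t["color"][200:300,180:280],None,fx=5,fy=5,interpolation=cv2.INTER_CUBIC)
b=cv2.resize(s["color"][195:260,215:305],(400,289),interpolation=cv2.INTER_CUBIC)
b2=cv2.resize(t["color"][240:310,290:390],(300,210),interpolation=cv2.INTER_CUBIC)
im=np.zeros((500,800,3),np.uint8);im[:,:400]=cv2.resize(a,(400,400)).__class__ is None or 0
im[:400,:400]=cv2.resize(a,(400,400));im[:289,400:]=b;im[289:499,400:700]=b2
cv2.imwrite("pics/crop0.png",im)
E
```

```text
vial [[ 0.44439054 -0.16730336  0.054     ]] knob [[0.49085895 0.23772597 0.078     ]] scene vial cap [[ 0.43900516 -0.17457266  0.05      ]]
timer [[ 0.49469189 -0.00682648  0.02      ]] bottle [[0.68662745 0.02995812 0.141     ]] tape [[ 0.41058631 -0.44303344  0.019     ]]
marker [[ 0.37970916  0.00573401  0.01      ]
 [ 0.37764149 -0.13462106  0.01      ]]
```

View pics/crop0.png

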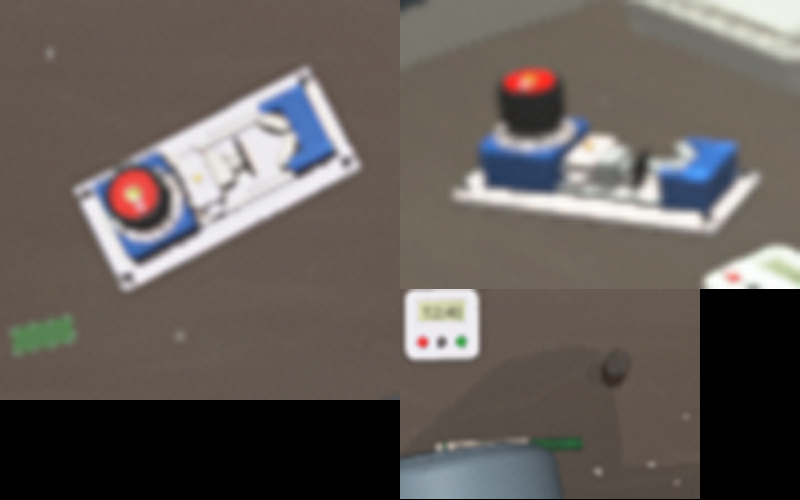

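The crops show the vise plate corners (8 mm up) at crop (75,190), (308,67), (360,167) and (125,290). The V block is at the right end, the knob with its red top is at (137,193), and the vial cap is near full-image pixel (362.5,263).

Run:
```python
import pickle,numpy as np
from h import *
D=pickle.load(open("d0.pkl","rb"));t=D["top"];s=D["scene"]
c=np.array([[75,190],[308,67],[360,167],[125,290]])/4+[180,200]
P=onz(t,c,.008);print(P, np.linalg.norm(np.diff(P,axis=0),axis=1))
m=P.mean(0);y=(P[0]+P[3]-P[1]-P[2])[:2];y/=np.linalg.norm(y)
print("vise",m,"yaw y",np.arctan2(y[1],y[0]),"seat",m[:2]-.05*y,"knob",m[:2]+.045*y)
k=onz(t,[[180+137/4,200+193/4]],.078);print("knob meas",k)
print("vial",onz(t,[[362.5,263]],.054))
from bench import ctrl;o=ctrl.get_obs();M=rot(o["eef_rot"]);print(M.round(3))
print("scene check",proj(s,[[*(m[:2]+.045*y),.078],[.447,-.168,.054]]))
```

```text
[[0.51140693 0.29685547 0.008     ]
 [0.59938678 0.12900026 0.008     ]
 [0.52513922 0.09088162 0.008     ]
 [0.4384601  0.2586804  0.008     ]] [0.18951471 0.08346096 0.18886424]
vise [0.51859825 0.19385444 0.008     ] yaw y 2.050594391220994 seat [0.54167826 0.14950003] knob [0.49782625 0.2337734 ]
knob meas [[0.4957221  0.23714784 0.078     ]]
vial [[ 0.45270681 -0.16890657  0.054     ]]
[[ 0.931  0.366 -0.   ]
 [ 0.366 -0.931  0.002]
 [ 0.    -0.002 -1.   ]]
scene check [[245.39735772 213.29292388]
 [327.42568156 272.47366913]]
```

```bash
python3 -m pendant '[[0.12,0.183,0,0,0,0.106],[0.12,0.183,0,0,0,0.106],[0.12,0.183,0,0,0,0.106],[0.12,0.183,0,0,0,0.106],[0.12,0.183,0,0,0,0.106],[0.12,0.183,0,0,0,0.106],[0.12,0.183,0,0,0,0.106],[0.12,0.183,0,0,0,0.106],[0.12,0.183,0,0,0,0.106],[0.12,0.183,0,0,0,0.106]]' 1
python3 - <<'E'
from bench import ctrl,camera
import cv2,pickle
o=ctrl.get_obs();c=camera("wrist");pickle.dump((o,c),open("w1.pkl","wb"));cv2.imwrite("pics/w1.png",c["color"]);print(o["q"],o["eef_pos"],o["eef_rot"],c["hand_eye"])
E
```

```text
time_s: 1.35
eef_pos: [0.451, -0.1676, 0.2391]
eef_rot: [-0.0, 0.521, 0.853, -0.0]
wrist_force: [1.2, 0.6, 0.4]
opening: 1.002
grasp_force: 0.0
[-6.03273890e-01 -3.31703526e-02  1.83575048e+00 -2.53836035e-05
  1.33934377e+00 -1.07777063e+00] [ 0.45095447 -0.16764515  0.23905755] [-1.66053817e-04  5.21106493e-01  8.53491649e-01 -3.20882471e-06] [[-1.42969684e-03 -9.57413118e-01 -2.88717991e-01  7.20892629e-02]
 [ 9.99998727e-01 -1.57346277e-03  2.65861068e-04  3.38153403e-04]
 [-7.08825883e-04 -2.88717243e-01  9.57414148e-01 -1.34341442e-01]
 [ 0.00000000e+00  0.00000000e+00  0.00000000e+00  1.00000000e+00]]
```

View pics/w1.png

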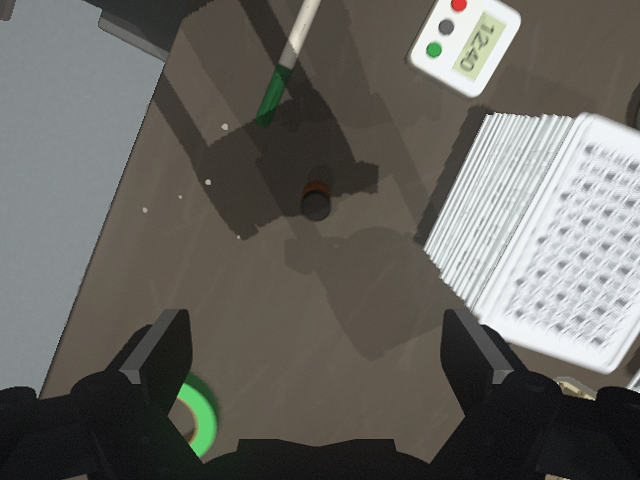

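The wrist view shows the cap top as a dark disc near (316,206), the rack to the right, the marker at (290,60) and the timer at (465,40).

Run:
```python
import pickle,numpy as np,cv2
from h import *
o,c=pickle.load(open("w1.pkl","rb"))
g=cv2.resize(cv2.cvtColor(c["color"],cv2.COLOR_BGR2GRAY)[150:260,260:380],None,fx=4,fy=4,interpolation=cv2.INTER_CUBIC)
print(cv2.HoughCircles(g,cv2.HOUGH_GRADIENT,1,200,param1=60,param2=15,minRadius=45,maxRadius=75))
for q in cv2.HoughCircles(g,cv2.HOUGH_GRADIENT,1,200,param1=60,param2=15,minRadius=45,maxRadius=75)[0]:
    p=q[:2]/4+[260,150]; P=onz(c,[p,p+[q[2]/4,0]],.054,o);print(p,P,np.linalg.norm(P[1]-P[0]))
print(onz(c,[[316,206]],.054,o),"tcp px",proj(c,[o["eef_pos"]],o))
b=onz(c,[[316,206]],.054,o)[0,:2]
```

```text
NoneTraceback (most recent call last):
  File "<stdin>", line 6, in <module>
TypeError: 'NoneType' object is not subscriptable
```

Run:
```python
import pickle,numpy as np,cv2
from h import *
o,c=pickle.load(open("w1.pkl","rb"))
im=c["color"];P=onz(c,[[316,206],[302,206],[330,206]],.054,o);print(P)
g=cv2.cvtColor(im,cv2.COLOR_BGR2GRAY)
print(g[206,294:340]);print(g[186:228,316])
```

```text
[[ 0.45142188 -0.16755364  0.054     ]
 [ 0.44188606 -0.1724326   0.054     ]
 [ 0.46095772 -0.16267389  0.054     ]]
[45 46 45 44 48 42 40 34 34 33 38 36 38 38 34 35 37 37 36 39 37 37 34 37
 38 35 34 40 38 35 39 37 41 36 39 41 48 63 73 79 81 81 84 87 89 90]
[33 35 35 25 20 19 17 27 31 36 36 36 39 36 33 39 38 36 40 38 34 36 37 36
 38 37 40 44 47 48 47 49 48 41 46 63 83 90 88 90 88 86]
```

```bash
python3 -m pendant '[[0,0,-0.14,0,0,0],[0,0,-0.14,0,0,0],[0,0,-0.14,0,0,0],[0,0,-0.14,0,0,0],[0,0,-0.14,0,0,0],[0,0,-0.14,0,0,0],[0,0,-0.10,0,0,0],[0,0,-0.065,0,0,0],[0,0,0,0,0,0],[0,0,0,0,0,0]]' 1; python3 -m pendant '[[0,0,0,0,0,0],[0,0,0,0,0,0],[0,0,0,0,0,0],[0,0,0,0,0,0],[0,0,0,0,0,0],[0,0,0,0,0,0],[0,0,0,0,0,0],[0,0,0,0,0,0],[0,0,0,0,0,0],[0,0,0,0,0,0]]' -1
```

```text
time_s: 2.65
eef_pos: [0.451, -0.1695, 0.039]
eef_rot: [0.001, 0.523, 0.852, -0.0]
wrist_force: [-0.2, -0.5, -0.5]
opening: 1.003
grasp_force: 0.0
time_s: 3.9
eef_pos: [0.4507, -0.1693, 0.0387]
eef_rot: [0.0, 0.523, 0.852, -0.0]
wrist_force: [-1.9, -0.0, 6.8]
opening: 0.258
grasp_force: 58.7
```

```bash
python3 -m pendant '[[0,0,0.1,0,0,0],[0,0,0.2,0,0,0],[0,0,0.25,0,0,0],[0,0,0.25,0,0,0],[0.04,0.26,0,0,0,0],[0.06,0.31,0,0,0,0],[0.06,0.31,0,0,0,0],[0.06,0.31,0,0,0,0],[0.06,0.31,0,0,0,0],[0.06,0.31,0,0,0,0]]'
python3 -m pendant '[[0,0,0,0,0,0],[0,0,0,0,0,0],[0,0,0,0,0,0],[0,0,0,0,0,0],[0,0,0,0,0,0],[0,0,0,0,0,0],[0,0,0,0,0,0],[0,0,0,0,0,0],[0,0,0,0,0,0],[0,0,0,0,0,0]]'
python3 - <<'E'
from bench import ctrl,camera
import cv2,pickle
o=ctrl.get_obs();c=camera("wrist");pickle.dump((o,c),open("w2.pkl","wb"));cv2.imwrite("pics/w2.png",c["color"]);print(o["q"],o["eef_pos"],o["eef_rot"])
E
```

```text
time_s: 5.15
eef_pos: [0.5179, 0.1918, 0.1981]
eef_rot: [0.0, 0.523, 0.852, 0.0]
wrist_force: [1.5, -0.2, -0.7]
opening: 0.26
grasp_force: 58.9
time_s: 6.4
eef_pos: [0.5179, 0.1898, 0.1983]
eef_rot: [-0.0, 0.523, 0.852, 0.0]
wrist_force: [-0.7, 0.4, -0.7]
opening: 0.257
grasp_force: 59.0
[ 1.36003228e-01  1.69238428e-01  1.70676451e+00  3.74217689e-05
  1.26558073e+00 -3.33170279e-01] [0.51789089 0.18978147 0.19828874] [-7.83948819e-06  5.23383594e-01  8.52097185e-01  1.66504551e-05]
```

View pics/w2.png

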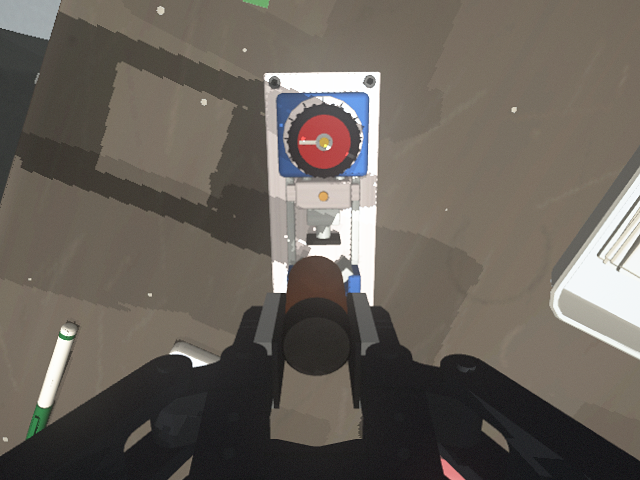

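The wrist view shows the knob's red disc at (324,142), the plate's +y corners at about (266,73) and (380,72), and the vial held straight between the fingers.

Run:
```python
import pickle,numpy as np,cv2
from h import *
o,c=pickle.load(open("w2.pkl","rb"))
im=c["color"].astype(int);b,g,r=im[...,0],im[...,1],im[...,2]
m=((r>120)&(g<80)&(b<80)).astype(np.uint8);m[250:]=0
ct=max(cv2.findContours(m,0,2)[0],key=cv2.contourArea);(x,y),rr=cv2.minEnclosingCircle(ct);print("red",x,y,rr)
k=onz(c,[[x,y],[x+rr,y]],.078,o);print("knob",k[0],np.linalg.norm(k[1]-k[0]))
# plate: white pixels
w=((im.min(2)>130)&(im.max(2)-im.min(2)<40)).astype(np.uint8);w[:,:230]=0;w[:,420:]=0;w[250:]=0
E=[]
for row in range(80,250,10):
    xs=np.where(w[row])[0]
    if len(xs):E.append((row,xs.min(),xs.max()))
E=np.array(E);print(E.T)
L=onz(c,E[:,[1,0]],.008,o);Rr=onz(c,E[:,[2,0]],.008,o)
for S in(L,Rr):
    v=cv2.fitLine(S[:,:2].astype(np.float32),cv2.DIST_HUBER,0,.001,.001).ravel();print("line",v,np.arctan2(v[1],v[0]))
print("width",np.linalg.norm(L-Rr,axis=1).round(4));mid=(L+Rr)/2;print(mid[[0,-1]])
C=onz(c,[[266,73],[380,72]],.008,o);print("corner",C,np.linalg.norm(C[0]-C[1]))
M=rot(o["eef_rot"]);print("tool x ang",np.arctan2(M[1,0],M[0,0]))
```

```text
red 323.43756103515625 141.29481506347656 27.071456909179688
knob [0.49820647 0.23938198 0.078     ] 0.015817073628210578
[[ 80  90 100 110 120 130 140 150 160 170 180 190 200 210 220 230 240]
 [265 265 265 265 266 266 267 267 267 268 268 269 270 270 271 271 271]
 [380 379 379 379 379 378 378 378 377 377 377 376 376 376 376 375 375]]
line [ 0.46256956 -0.886583    0.47487462  0.19556506] -1.089905
line [ 0.4604114 -0.8877057  0.5449961  0.240012 ] -1.0923377
width [0.0824 0.0822 0.0827 0.0832 0.083  0.0828 0.0826 0.0832 0.083  0.0827
 0.0833 0.0823 0.0821 0.0827 0.0825 0.0823 0.0828]
[[0.48145999 0.2733683  0.008     ]
 [0.53642407 0.16659543 0.008     ]]
corner [[0.44333373 0.25938313 0.008     ]
 [0.51560789 0.29666103 0.008     ]] 0.08132156290857448
tool x ang 2.0399585894245362
```

Run:
```python
import pickle,numpy as np,cv2
from h import *
o,c=pickle.load(open("w2.pkl","rb"));D=pickle.load(open("d0.pkl","rb"))
def red(im,x0,x1,y0,y1):
    im=im.astype(int);b,g,r=im[...,0],im[...,1],im[...,2]
    m=(r-np.maximum(g,b)>50).astype(np.uint8);z=np.zeros_like(m);z[y0:y1,x0:x1]=m[y0:y1,x0:x1]
    q=max(cv2.findContours(z,0,2)[0],key=cv2.contourArea);return np.array(cv2.fitEllipse(cv2.convexHull(q))[0]),cv2.boundingRect(q)
A=[];
for n,cc,oo,bx in(("w",c,o,(250,400,60,200)),("t",D["top"],None,(190,240,230,270)),("s",D["scene"],None,(225,265,200,225))):
    px,bb=red(cc["color"],*bx);p,d=ray(cc,[px],oo);d=d[0]/np.linalg.norm(d[0]);A.append((n,p,d));print(n,px,bb,onz(cc,[px],.078,oo)[0])
for S in((0,1,2),(0,2),(1,2),(0,1)):
    N=sum(np.eye(3)-np.outer(A[i][2],A[i][2]) for i in S);v=sum((np.eye(3)-np.outer(A[i][2],A[i][2]))@A[i][1] for i in S)
    print(S,np.linalg.solve(N,v))
print(c["color"][60:110,300].tolist()[:40:2]); print(pose(c,o)[1])
v=onz(c,[[323,235],[323,232]],.036,o);print(v)
```

```text
w [323.61016846 141.31282043] (297, 115, 54, 54) [0.49830117 0.23941827 0.078     ]
t [213.07417297 248.02107239] (207, 242, 13, 13) [0.49640686 0.24042667 0.078     ]
s [243.81376648 212.7940979 ] (238, 210, 12, 7) [0.49684845 0.24036408 0.078     ]
(0, 1, 2) [0.49716264 0.24004362 0.0780751 ]
(0, 2) [0.49756634 0.23988751 0.07807085]
(1, 2) [0.49656236 0.24030131 0.07808005]
(0, 1) [0.4973321  0.23991517 0.07823068]
[[104, 117, 124], [107, 119, 126], [105, 116, 124], [109, 120, 127], [107, 117, 125], [108, 117, 125], [164, 172, 183], [255, 255, 255], [254, 254, 254], [254, 254, 254], [254, 254, 254], [254, 254, 254], [254, 254, 254], [254, 254, 254], [254, 254, 254], [255, 255, 255], [255, 255, 255], [124, 90, 71], [133, 96, 77], [137, 97, 75]]
[0.48560318 0.25423424 0.33263196]
[[0.53030638 0.17753303 0.036     ]
 [0.52927537 0.17955026 0.036     ]]
```

```bash
python3 -m pendant '[[0.03,-0.06,0,0,0,0.001],[0.03,-0.06,0,0,0,0.001],[0.03,-0.06,0,0,0,0.001],[0.03,-0.06,0,0,0,0.001],[0.03,-0.06,0,0,0,0.001],[0.03,-0.06,0,0,0,0.001],[0.04,-0.06,0,0,0,0],[0,0,0,0,0,0],[0,0,0,0,0,0],[0,0,0,0,0,0]]'
python3 - <<'E'
from bench import ctrl,camera
import cv2,pickle
o=ctrl.get_obs();c=camera("wrist");pickle.dump((o,c),open("w3.pkl","wb"));cv2.imwrite("pics/w3.png",cv2.resize(c["color"][40:280,180:460],None,fx=2.5,fy=2.5));print(o["q"],o["eef_pos"],o["eef_rot"])
E
```

```text
time_s: 7.7
eef_pos: [0.5616, 0.1062, 0.1982]
eef_rot: [-0.0, 0.519, 0.855, -0.0]
wrist_force: [-0.1, -0.3, -0.6]
opening: 0.258
grasp_force: 59.0
[-2.07964256e-02  2.12800729e-01  1.65553304e+00  1.24279813e-04
  1.27347584e+00 -4.99921663e-01] [0.5616369  0.10618071 0.19823811] [-1.23645704e-04  5.19147967e-01  8.54684370e-01 -2.96483337e-06]
```

View pics/w3.png

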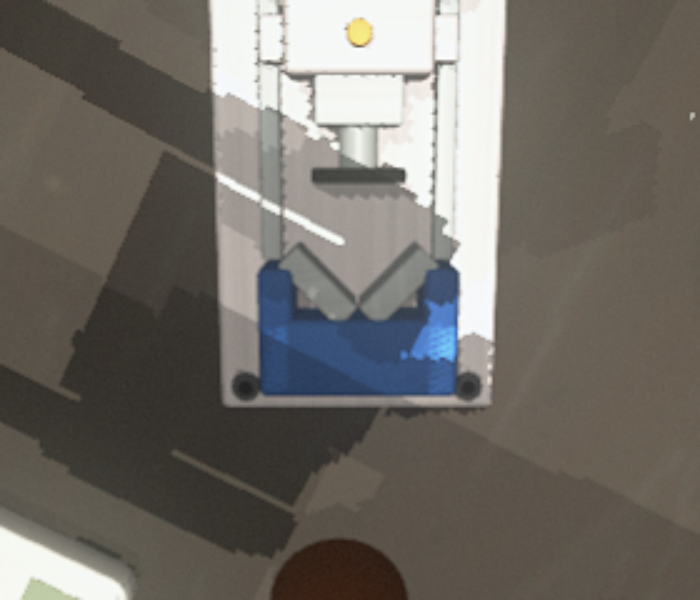

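The crop shows the V apex at crop (357,304), the pad's front face at crop row 183 (x 312–405) and the plate's -y edge at crop row 406.

Run:
```python
import pickle,numpy as np
from h import *
o,c=pickle.load(open("w3.pkl","rb"))
f=lambda x,y:[180+x/2.5,40+y/2.5]
u=np.array([np.cos(2.0505),np.sin(2.0505)]);n=np.array([u[1],-u[0]]);K0=np.array([.4972,.2400])
for nm,p,zs in(("apex",f(357,304),(.03,.033,.036)),("insL",f(302,243),(.036,)),("insR",f(414,243),(.036,)),("padface",f(358,184),(.03,.036)),("plate-y",f(357,406),(.008,)),("plateL",f(225,406),(.008,)),("plateR",f(491,406),(.008,))):
    for z in zs:
        P=onz(c,[p],z,o)[0];d=P[:2]-K0;print(nm,z,P.round(4),"along u from knob",(d@u).round(4),"lat",(d@n).round(4))
print("seat",K0-.095*u)
M=rot(o["eef_rot"]);print(np.arctan2(M[1,0],M[0,0]))
```

```text
apex 0.03 [0.5499 0.1402 0.03  ] along u from knob -0.1129 lat 0.0007
apex 0.033 [0.5497 0.1405 0.033 ] along u from knob -0.1125 lat 0.0007
apex 0.036 [0.5495 0.1408 0.036 ] along u from knob -0.1121 lat 0.0006
insL 0.036 [0.5286 0.1485 0.036 ] along u from knob -0.0957 lat -0.0144
insR 0.036 [0.5556 0.1625 0.036 ] along u from knob -0.0957 lat 0.016
padface 0.03 [0.5351 0.1691 0.03  ] along u from knob -0.0803 lat 0.0009
padface 0.036 [0.535  0.1692 0.036 ] along u from knob -0.0803 lat 0.0008
plate-y 0.008 [0.566  0.1102 0.008 ] along u from knob -0.1469 lat 0.0011
plateL 0.008 [0.5296 0.0914 0.008 ] along u from knob -0.1468 lat -0.0398
plateR 0.008 [0.603  0.1293 0.008 ] along u from knob -0.147 lat 0.0427
seat [0.54104405 0.15572249]
2.0498851282158608
```

Run:
```python
import pickle,numpy as np
from h import *
o,c=pickle.load(open("w3.pkl","rb"));M=rot(o["eef_rot"])
P=onz(c,[[316,255.2]],o["eef_pos"][2]-.0387,o)[0];print(((P-o["eef_pos"])@M).round(4))
im=c["color"].astype(int)
print((im[245:265,316]).sum(1)); print((im[275,270:370]).sum(1))
off=((P-o["eef_pos"])@M)[0]-.012
for d in(off,.0013):
  t=np.array([.5408,.1575])-d*M[:2,0];print(d,"TCP goal",t,"rows(0.2m)",((t-o["eef_pos"][:2])/.2).round(4))
```

```text
[0.0113 0.0004 0.0387]
[242 244 245 244 243 241 245 238 236 228 168  97 102 107  99 111 100 101
 108 109]
[247 252 250 250 247 252 247 251 245 248 246 250 242 263 283 280 282 287
 213 103 109 112 114 117 106 111 111 108 110 108 115 108 118 117 120 107
 106 124 101 112 115 113 115  99 112 111 113 112 106 117 111 112 111 113
 107 106 110 104 110 114 100 113 107 111  95 112  99  98  99 107  94  85
 182 242 242 240 243 245 245 244 246 243 246 246 241 243 247 242 246 251
 234 248 243 238 243 246 239 245 242 249]
-0.0006616708961443892 TCP goal [0.54049499 0.15808718] rows(0.2m) [-0.1057  0.2595]
0.0013 TCP goal [0.54139926 0.15634636] rows(0.2m) [-0.1012  0.2508]
```

```bash
python3 -m pendant '[[-0.035,0.086,0,0,0,0],[-0.035,0.086,0,0,0,0],[-0.0345,0.0855,0,0,0,0],[0,0,-0.1,0,0,0],[0,0,-0.12,0,0,0],[0,0,-0.12,0,0,0],[0,0,-0.12,0,0,0],[0,0,-0.10,0,0,0],[0,0,-0.03,0,0,0],[0,0,0,0,0,0]]'
python3 - <<'E'
from bench import ctrl,camera
import cv2,pickle
o=ctrl.get_obs();c=camera("wrist");pickle.dump((o,c),open("w4.pkl","wb"));cv2.imwrite("pics/w4.png",cv2.resize(c["color"][100:400,170:470],None,fx=2,fy=2));print(o["eef_pos"],o["eef_rot"])
E
```

```text
time_s: 9.0
eef_pos: [0.5407, 0.1579, 0.0803]
eef_rot: [-0.0, 0.519, 0.855, -0.0]
wrist_force: [-0.2, -0.5, -0.6]
opening: 0.256
grasp_force: 59.0
[0.54073955 0.15785322 0.08033915] [-1.55559914e-04  5.19107419e-01  8.54708989e-01 -8.51897711e-05]
```

View pics/w4.png

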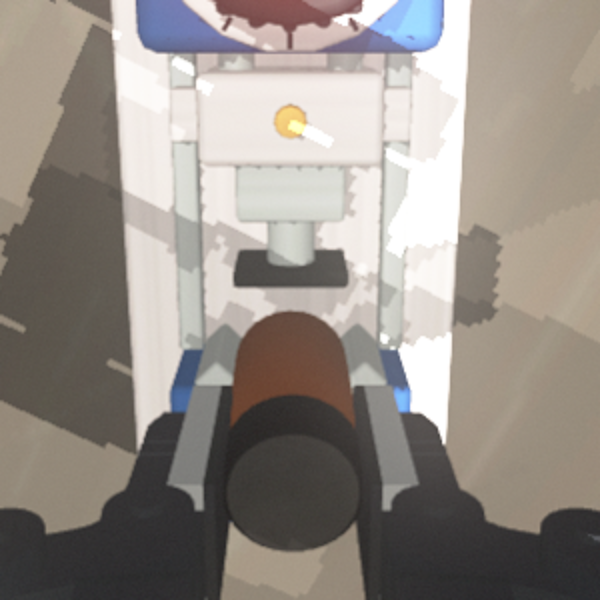

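The view shows the vial centred between the V inserts, clear of the pad, so I lower it.

```bash
python3 -m pendant '[[0,0,-0.03,0,0,0],[0,0,-0.03,0,0,0],[0,0,-0.03,0,0,0],[0,0,-0.02,0,0,0],[0,0,-0.02,0,0,0],[0,0,-0.015,0,0,0],[0,0,-0.01,0,0,0],[0,0,-0.005,0,0,0],[0,0,0,0,0,0],[0,0,0,0,0,0]]'
```

```text
time_s: 10.3
eef_pos: [0.5411, 0.1572, 0.0484]
eef_rot: [0.0, 0.519, 0.855, 0.0]
wrist_force: [0.5, -0.3, -0.4]
opening: 0.258
grasp_force: 59.0
```

```bash
python3 -m pendant '[[0,0,-0.004,0,0,0],[0,0,-0.003,0,0,0],[0,0,-0.002,0,0,0],[0,0,0,0,0,0],[0,0,0,0,0,0],[0,0,0,0,0,0],[0,0,0,0,0,0],[0,0,0,0,0,0],[0,0,0,0,0,0],[0,0,0,0,0,0]]'
```

```text
time_s: 11.55
eef_pos: [0.5411, 0.1572, 0.0467]
eef_rot: [0.0, 0.519, 0.855, 0.0]
wrist_force: [-1.4, -0.6, 6.2]
opening: 0.258
grasp_force: 59.5
```

```bash
python3 -m pendant '[[0,0,0,0,0,0],[0,0,0,0,0,0],[0,0,0,0,0,0],[0,0,0,0,0,0],[0,0,0.02,0,0,0],[0,0,0.1,0,0,0],[0,0,0.2,0,0,0],[0,0,0.25,0,0,0],[0,0,0.1,0,0,0],[0,0,0,0,0,0]]' 1
python3 - <<'E'
from bench import ctrl,camera
import cv2,pickle
o=ctrl.get_obs();c=camera("wrist");pickle.dump((o,c),open("w5.pkl","wb"));cv2.imwrite("pics/w5.png",c["color"]);print(o["q"],o["eef_pos"])
E
```

```text
time_s: 12.8
eef_pos: [0.5424, 0.1573, 0.1828]
eef_rot: [0.002, 0.519, 0.855, 0.001]
wrist_force: [-0.1, -0.1, -0.3]
opening: 1.001
grasp_force: 0.0
[ 7.22278312e-02  2.11800484e-01  1.69007916e+00 -2.31829820e-05
  1.23502388e+00 -4.06332994e-01] [0.5424004  0.15734579 0.18280751]
```

View pics/w5.png

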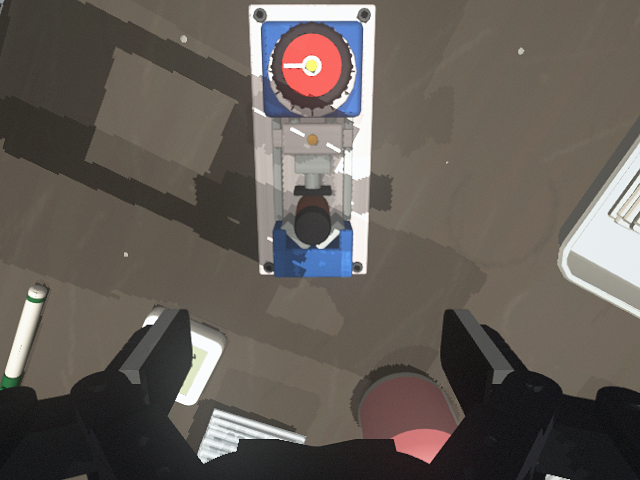

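The vial stands upright in the gap, with its cap at (313,225), the knob at (312,66) and the bystanders untouched. I move on to the knob.

```bash
python3 -m pendant '[[-0.076,0.138,0,0,0,0],[-0.076,0.138,0,0,0,0],[-0.076,0.138,0,0,0,0],[0,0,-0.1,0,0,0],[0,0,-0.13,0,0,0],[0,0,-0.13,0,0,0],[0,0,-0.13,0,0,0],[0,0,-0.11,0,0,0],[0,0,-0.055,0,0,0],[0,0,0,0,0,0]]' 1; python3 -m pendant '[[0,0,0,0,0,0],[0,0,0,0,0,0],[0,0,0,0,0,0],[0,0,0,0,0,0],[0,0,0,0,0,0],[0,0,0,0,0,0],[0,0,0,0,0,0],[0,0,0,0,0,0],[0,0,0,0,0,0],[0,0,0,0,0,0]]' -1; python3 -c "
from bench import ctrl;o=ctrl.get_obs();print(o['torque'],o['q'])"
```

```text
time_s: 14.1
eef_pos: [0.4941, 0.2397, 0.0479]
eef_rot: [-0.001, 0.519, 0.855, -0.001]
wrist_force: [0.0, -0.2, 0.2]
opening: 1.001
grasp_force: 0.0
time_s: 15.35
eef_pos: [0.4972, 0.2407, 0.0511]
eef_rot: [0.001, 0.519, 0.855, 0.002]
wrist_force: [2.0, 2.0, 7.7]
opening: 0.491
grasp_force: 60.7
[ 0.38531279 -0.35308911  0.06125778] [ 2.35781564e-01  3.74433046e-01  1.79157121e+00  4.67101331e-04
  9.71416411e-01 -2.43078379e-01]
```

```bash
python3 -m pendant '[[0,0,0,0,0,-0.03],[0,0,0,0,0,-0.03],[0,0,0,0,0,-0.03],[0,0,0,0,0,-0.03],[0,0,0,0,0,-0.03],[0,0,0,0,0,-0.03],[0,0,0,0,0,-0.03],[0,0,0,0,0,-0.03],[0,0,0,0,0,0],[0,0,0,0,0,0]]'
cat > t.py <<'E'
from bench import ctrl
import numpy as np
from h import rot
o=ctrl.get_obs();M=rot(o["eef_rot"]);print("T",o['torque'].round(3),"F",o["wrist_force"].round(1),"xang",np.arctan2(M[1,0],M[0,0]).round(3),"q6",o['q'][5].round(3))
E
python3 t.py
```

```text
time_s: 16.6
eef_pos: [0.4973, 0.2408, 0.0511]
eef_rot: [0.001, 0.67, 0.742, 0.002]
wrist_force: [3.5, 3.2, 6.8]
opening: 0.487
grasp_force: 60.6
T [ 0.418 -0.379  0.163] F [3.5 3.2 6.8] xang 1.673 q6 0.134
```

```bash
python3 -m pendant '[[0,0,0,0,0,-0.02],[0,0,0,0,0,-0.02],[0,0,0,0,0,-0.02],[0,0,0,0,0,-0.02],[0,0,0,0,0,-0.02],[0,0,0,0,0,-0.02],[0,0,0,0,0,0],[0,0,0,0,0,0],[0,0,0,0,0,0],[0,0,0,0,0,0]]'|grep -v eef; python3 t.py
python3 -m pendant '[[0,0,0,0,0,-0.02],[0,0,0,0,0,-0.02],[0,0,0,0,0,-0.02],[0,0,0,0,0,-0.02],[0,0,0,0,0,0],[0,0,0,0,0,0],[0,0,0,0,0,0],[0,0,0,0,0,0],[0,0,0,0,0,0],[0,0,0,0,0,0]]'|grep -v eef; python3 t.py
```

```text
time_s: 17.85
wrist_force: [2.7, 3.8, 6.3]
opening: 0.485
grasp_force: 60.6
T [ 0.489 -0.411  0.202] F [2.7 3.8 6.3] xang 1.484 q6 0.322
time_s: 19.1
wrist_force: [2.9, 2.5, 5.2]
opening: 0.487
grasp_force: 60.5
T [ 0.436 -0.454  0.231] F [2.9 2.5 5.2] xang 1.359 q6 0.448
```

```bash
python3 -m pendant '[[0,0,0,0,0,-0.02],[0,0,0,0,0,-0.02],[0,0,0,0,0,-0.02],[0,0,0,0,0,-0.02],[0,0,0,0,0,0],[0,0,0,0,0,0],[0,0,0,0,0,0],[0,0,0,0,0,0],[0,0,0,0,0,0],[0,0,0,0,0,0]]'|grep time; python3 t.py
python3 -m pendant '[[0,0,0,0,0,-0.02],[0,0,0,0,0,-0.02],[0,0,0,0,0,-0.02],[0,0,0,0,0,-0.02],[0,0,0,0,0,0],[0,0,0,0,0,0],[0,0,0,0,0,0],[0,0,0,0,0,0],[0,0,0,0,0,0],[0,0,0,0,0,0]]'|grep time; python3 t.py
```

```text
time_s: 20.35
T [ 0.402 -0.495  0.228] F [2.5 3.2 5.4] xang 1.233 q6 0.573
time_s: 21.6
T [ 0.372 -0.493  0.281] F [3.5 2.8 6.6] xang 1.107 q6 0.699
```

```bash
python3 -m pendant '[[0,0,0,0,0,-0.02],[0,0,0,0,0,-0.02],[0,0,0,0,0,-0.02],[0,0,0,0,0,-0.02],[0,0,0,0,0,0],[0,0,0,0,0,0],[0,0,0,0,0,0],[0,0,0,0,0,0],[0,0,0,0,0,0],[0,0,0,0,0,0]]'|grep time; python3 t.py
python3 -m pendant '[[0,0,0,0,0,-0.02],[0,0,0,0,0,-0.02],[0,0,0,0,0,-0.02],[0,0,0,0,0,-0.01],[0,0,0,0,0,0],[0,0,0,0,0,0],[0,0,0,0,0,0],[0,0,0,0,0,0],[0,0,0,0,0,0],[0,0,0,0,0,0]]'|grep time; python3 t.py
```

```text
time_s: 22.85
T [ 0.319 -0.489  0.288] F [4.4 3.2 5.7] xang 0.982 q6 0.825
time_s: 24.1
T [ 0.315 -0.581  0.323] F [4.1 2.7 4.2] xang 0.872 q6 0.935
```

```bash
python3 -m pendant '[[0,0,0,0,0,-0.02],[0,0,0,0,0,-0.02],[0,0,0,0,0,-0.02],[0,0,0,0,0,-0.01],[0,0,0,0,0,0],[0,0,0,0,0,0],[0,0,0,0,0,0],[0,0,0,0,0,0],[0,0,0,0,0,0],[0,0,0,0,0,0]]'|grep time; python3 t.py
```

```text
time_s: 25.35
T [ 0.407 -0.584  0.356] F [4.2 3.1 4.6] xang 0.762 q6 1.045
```

```bash
python3 -m pendant '[[0,0,0,0,0,-0.02],[0,0,0,0,0,-0.02],[0,0,0,0,0,-0.02],[0,0,0,0,0,-0.01],[0,0,0,0,0,0],[0,0,0,0,0,0],[0,0,0,0,0,0],[0,0,0,0,0,0],[0,0,0,0,0,0],[0,0,0,0,0,0]]'|grep time; python3 t.py
```

```text
time_s: 26.6
T [ 0.367 -0.647  0.381] F [4.4 2.1 5.3] xang 0.652 q6 1.155
```

```bash
python3 -m pendant '[[0,0,0,0,0,-0.02],[0,0,0,0,0,-0.02],[0,0,0,0,0,-0.02],[0,0,0,0,0,-0.01],[0,0,0,0,0,0],[0,0,0,0,0,0],[0,0,0,0,0,0],[0,0,0,0,0,0],[0,0,0,0,0,0],[0,0,0,0,0,0]]'|grep time; python3 t.py
```

```text
time_s: 27.85
T [ 0.304 -0.635  0.421] F [4.2 2.5 5.6] xang 0.542 q6 1.265
```

```bash
python3 -m pendant '[[0,0,0,0,0,-0.02],[0,0,0,0,0,-0.02],[0,0,0,0,0,-0.02],[0,0,0,0,0,-0.01],[0,0,0,0,0,0],[0,0,0,0,0,0],[0,0,0,0,0,0],[0,0,0,0,0,0],[0,0,0,0,0,0],[0,0,0,0,0,0]]'|grep time; python3 t.py
```

```text
time_s: 29.1
T [ 0.255 -0.636  0.42 ] F [4.4 0.9 5.2] xang 0.432 q6 1.375
```

```bash
python3 -m pendant '[[0,0,0,0,0,-0.02],[0,0,0,0,0,-0.02],[0,0,0,0,0,-0.02],[0,0,0,0,0,-0.01],[0,0,0,0,0,0],[0,0,0,0,0,0],[0,0,0,0,0,0],[0,0,0,0,0,0],[0,0,0,0,0,0],[0,0,0,0,0,0]]'|grep time; python3 t.py
```

```text
time_s: 30.35
T [ 0.196 -0.715  0.481] F [5.  1.3 5.1] xang 0.322 q6 1.485
```

```bash
python3 -m pendant '[[0,0,0,0,0,-0.02],[0,0,0,0,0,-0.02],[0,0,0,0,0,-0.01],[0,0,0,0,0,0],[0,0,0,0,0,0],[0,0,0,0,0,0],[0,0,0,0,0,0],[0,0,0,0,0,0],[0,0,0,0,0,0],[0,0,0,0,0,0]]'|grep time; python3 t.py
```

```text
time_s: 31.6
T [ 0.187 -0.702  0.51 ] F [5.4 2.3 5.6] xang 0.243 q6 1.563
```

```bash
python3 -m pendant '[[0,0,0,0,0,-0.02],[0,0,0,0,0,-0.02],[0,0,0,0,0,-0.02],[0,0,0,0,0,0],[0,0,0,0,0,0],[0,0,0,0,0,0],[0,0,0,0,0,0],[0,0,0,0,0,0],[0,0,0,0,0,0],[0,0,0,0,0,0]]'|grep time; python3 t.py
```

```text
time_s: 32.85
T [ 0.037 -0.58   0.094] F [4.1 0.1 6.7] xang 0.148 q6 1.658
```

```bash
python3 -m pendant '[[0,0,0,0,0,-0.02],[0,0,0,0,0,-0.02],[0,0,0,0,0,-0.02],[0,0,0,0,0,0],[0,0,0,0,0,0],[0,0,0,0,0,0],[0,0,0,0,0,0],[0,0,0,0,0,0],[0,0,0,0,0,0],[0,0,0,0,0,0]]'|grep time; python3 t.py
```

```text
time_s: 34.1
T [ 0.077 -0.584  0.217] F [4.7 0.  6.5] xang 0.054 q6 1.752
```

The torque built up to 0.51 N m and then collapsed to about zero. That is one click, so I let go.

```bash
python3 -m pendant '[[0,0,0,0,0,0],[0,0,0,0,0,0],[0,0,0,0,0,0],[0,0,0,0,0,0],[0,0,0,0,0,0],[0,0,0.03,0,0,0],[0,0,0.1,0,0,0],[0,0,0.2,0,0,0],[0,0,0.25,0,0,0],[0,0,0.2,0,0,0]]' 1
python3 -m pendant '[[0.04,-0.08,0,0,0,0.11],[0.04,-0.08,0,0,0,0.11],[0.04,-0.08,0,0,0,0.11],[0.04,-0.08,0,0,0,0.11],[0.04,-0.08,0,0,0,0.11],[0.02,-0.04,0,0,0,0.11],[0,0,0,0,0,0.11],[0,0,0,0,0,0.11],[0,0,0,0,0,0.11],[0,0,0,0,0,0.11]]'
python3 - <<'E'
from bench import ctrl,camera
import cv2,pickle,numpy as np
o=ctrl.get_obs();c=camera("wrist");pickle.dump((o,c),open("w6.pkl","wb"));cv2.imwrite("pics/w6.png",cv2.resize(c["color"][:320,160:480],None,fx=1.8,fy=1.8))
E
```

```text
time_s: 35.35
eef_pos: [0.4957, 0.2401, 0.2081]
eef_rot: [-0.0, 1.0, 0.027, 0.001]
wrist_force: [0.4, -0.4, -0.2]
opening: 0.999
grasp_force: 0.0
time_s: 36.6
eef_pos: [0.5394, 0.152, 0.2059]
eef_rot: [0.0, 0.626, 0.78, 0.0]
wrist_force: [0.1, -0.5, -0.1]
opening: 0.998
grasp_force: 0.0
```

View pics/w6.png

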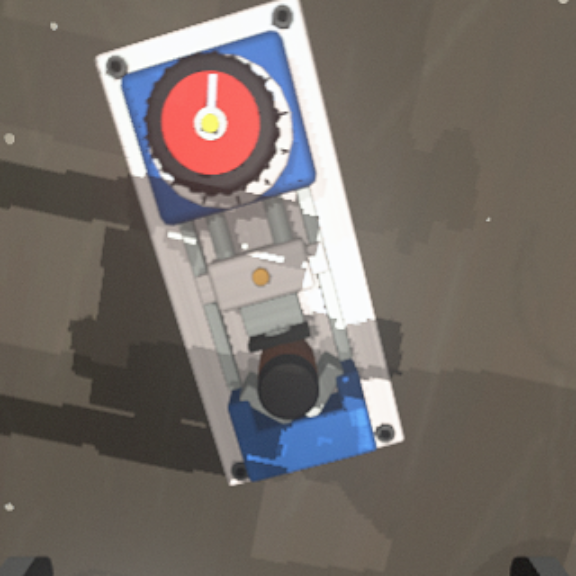

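The view shows the pad against the vial and the vial in the V. I check the click count by comparing the knob's rotation (pointer) with the jaw's travel (orange screw).

Run:
```python
import pickle,numpy as np
from h import *
u=np.array([np.cos(2.0505),np.sin(2.0505)]);A=[]
for f,k,t,s,cap in(("w5.pkl",(312,66),(285,65.5),(312,140),(313,225)),("w6.pkl",(160+210/1.8,123/1.8),(160+212.5/1.8,76/1.8),(160+261/1.8,277/1.8),(160+288/1.8,387/1.8))):
    o,c=pickle.load(open(f,"rb"))
    P=onz(c,[k,t],.078,o)[:,:2];d=P[1]-P[0];a=np.arctan2(d[1],d[0]);S=onz(c,[s],.036,o)[0,:2];C=onz(c,[cap],.062,o)[0,:2]
    A.append((a,(S-P[0])@u));print(P[0],a,"jaw",(S-P[0])@u,"cap from knob",(C-P[0])@u)
r=(A[0][0]-A[1][0])%(2*np.pi);j=(A[0][1]-A[1][1])*100;print("knob cw",r,"screw",j,"slip/30deg",(r-j)/.5236)
```

```text
[0.49873107 0.23914984] -2.6817803608202007 jaw -0.041004672217501315 cap from knob -0.09062808345419796
[0.4980541  0.23905472] 1.704481215420755 jaw -0.05499896069975749 cap from knob -0.09421836165055787
knob cw 1.8969237309386306 screw 1.3994288482256172 slip/30deg 0.9501430151127073
```

One click confirmed: the slip works out at 0.95 of a detent, and the vial sits 94 mm from the knob, in the V. I hand in.

```bash
python3 -c "
from bench import ctrl;print(ctrl.hand_in())"
```

```text
the job is handed in; nothing more can be done
None
```

The job is handed in: the vial stands upright, clamped in the V after one measured clutch click, with the knob released, the arm clear and no contact with the bystanders; the hand-in returned no verdict.

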